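Tap the drip tray's drain stoppers shut in order

ROBOT

A 7-joint arm with a two-finger parallel gripper is mounted at the origin on the work surface. World frame = base frame: x ahead of the robot, y to its left, z up, the work surface at z = 0. Lengths are in m, angles in rad, forces in N, time in s.
With the tool pointing down it reaches from about 0.425 to 0.925 m from the base axis. Payload 6.8 kg.
Tool frame: the origin (TCP) lies at the very end of the fingers, on their centre line; the grasp point (between the pads) lies r.grasp_offset behind it (r.grasp_offset is the distance from the TCP to the grasp point, in m); z points along the fingers, y is the direction in which the jaws open and shut (so a half turn about z gives the same grasp; the last joint's range is limited). The gripper opens to 85 mm and grips with 20 to 120 N. Pads are 22 mm wide; open, the fingers measure 114 mm over their backs; the gripper's body (76 mm by 85 mm) begins 54 mm behind the grasp point. The pads swing forward as they close: fully open they stand 13 mm farther back than shut.
Start: joints at [1.185, 0.477, 0.022, 1.555, -0.011, 1.109, -0.083], TCP at [0.185, -0.649, 0.231] pointing down, gripper open.
Joint ranges: [-2.96, 2.96], [-0.34, 2.1], [-1.41, 1.46], [0.24, 2.44], [-1.37, 4.51], [0.17, 1.92], [-2.96, 2.96]. Speed limits (rad/s): [2.39, 2.39, 3.14, 3.14, 3.14, 3.14, 3.14].

INTERFACE

Orientations are given as a rotation vector (axis times angle).
In Python, from bench import r gives the robot as it stands.
- The arm moves only by the shell command python3 -m jog 'ROWS' [FORCE]. ROWS is JSON, one flat list of numbers, 7 for each row, row after row: the turn, a rotation vector about the tool's x, y, z normalised to -1 to 1, where 1 is 180 degrees, then the shift along the tool's x, y, z normalised to -1 to 1, where 1 is 200 mm, then the opening, from 0 (shut) to 1 (fully open). In form: [wx, wy, wz, x, y, z, hand, wx, wy, wz, x, y, z, hand, ...]. A call has 1 to 12 rows; each row is the pose to reach, as a shift and turn from the pose measured when the call began, along the tool's axes at that moment, turning the shorter way round; what a row does not reach only later rows make up. A row lasts 1/10 s, in which the tool goes at most 50 mm and 8.59 degrees, less where a joint would pass 70% of its speed; a pose out of reach is approached as far as the arm can. A call with a number of a shift or a turn outside -1 to 1 is refused whole. A call with a gripper value outside its range is refused whole. The fingers move at their own pace and stop on an object; FORCE is the grip in N (left out, the last holds). Time passes only in rows, so rows that repeat a pose let the fingers close. It gives the time, the measured TCP pose, the force and the opening at its end, in the units of the state.
- r.get_obs(): the state, without advancing time (a new reading comes with each control period).
- r.grab_frame(name): name is "scene" or "top" or "wrist"; returns the picture (420x560x3 uint8, red, green, blue); there is no depth.
- r.calibration(name): a dict with "K" (3x3 intrinsics, pixels), "origin" and "rotation" of the camera in the world; the wrist camera has in their place "T_tool_cam" (4x4, takes a point from camera to tool coordinates, whose origin is the TCP and whose axes are the flange's). Camera axes: x right, y up, looking along -z (the intrinsics and any distortion apply to the point x, -y, -z); pixel columns grow to the right and rows downward; lengths in m; the calibration is good to about 2 mm. A picture is of the moment at which its call begins: read the wrist's pose just before it. calibration takes no time and is no camera call.
- r.hand_in(): hands the job in, once; it reports no verdict.
The state is a dict: "clock": time; "joints": joint angles; "qvel": joint speeds; "tau": joint torques, N m; "tcp_pos": TCP position; "orientation": TCP orientation; "contact_force": force on the tool from outside, world axes, zero at the start; "moment": the same for the moment, N m; "grip_width": finger opening in m.
Only numpy, scipy, OpenCV 4.12 (cv2) and the standard library are available. Lean on these libraries where they do the work, as an engineer would, in place of code of your own. Each camera call takes 0.05 s, during which the arm holds its last target.

TASK

Before the pots are watered, shut the three drain stoppers in the floor of the pulled-out tray: tap the round one fully down first, then the square one, then the long one, each lightly with the fingertips. Only push the stoppers, never pinch or lift them, and leave the brush, pots and dish where they are.

Things in the scene. Friction and masses are not known exactly. Their poses are not given: they have to be found in the camera images.
- round_top (a point): centre of the top of the round drain stopper's cap, z up. Cap: black rubber, round disc 44 mm across, 10 mm thick, on a grey stem over a white seat ring (68 mm across, 6 mm high) on the tray floor. Open, its top is about 30 mm above the tray floor; shut, 20 mm. The cap is soft: it gives 1.5 N per mm (at most 8 mm) and springs back
- plug_round (a joint): how far the round stopper's stem is pushed down, m: about 0 open (as found), 0.010 fully down, negative pulled up. It slides straight down at about 2.5 N and stays where it is left; as the cap gives first, a fingertip must go about 12 mm below the open cap's top to shut it
- square_top (a point): centre of the top of the square drain stopper's cap, z up. Cap: black rubber, square 40 x 40 mm, 10 mm thick, on a grey stem over a white seat ring (68 mm across, 6 mm high) on the tray floor. Open, its top is about 30 mm above the tray floor; shut, 20 mm. The cap is soft: it gives 1.5 N per mm (at most 8 mm) and springs back
- plug_square (a joint): how far the square stopper's stem is pushed down, m: about 0 open (as found), 0.010 fully down, negative pulled up. It slides straight down at about 2.5 N and stays where it is left; as the cap gives first, a fingertip must go about 12 mm below the open cap's top to shut it
- long_top (a point): centre of the top of the long drain stopper's cap, z up. Cap: black rubber, oblong bar 24 mm (its own x) by 62 mm (its own y), 10 mm thick, on a grey stem over a white seat ring (68 mm across, 6 mm high) on the tray floor. Open, its top is about 30 mm above the tray floor; shut, 20 mm. The cap is soft: it gives 1.5 N per mm (at most 8 mm) and springs back
- plug_long (a joint): how far the long stopper's stem is pushed down, m: about 0 open (as found), 0.010 fully down, negative pulled up. It slides straight down at about 2.5 N and stays where it is left; as the cap gives first, a fingertip must go about 12 mm below the open cap's top to shut it
- unit: fixed unit. Origin on the table amid the stoppers; x away from the robot, y left. White plastic tray on steel runners, x -160 to 280 mm, 480 mm wide, 5 mm walls, floor 17 and rim 57 mm above the table; front pull lip to x = -189 mm. Frosted glass shelf at x 200 to 365 mm, 600 mm wide, top 158 mm above the table, on four posts, bearing only a flat wire hanger; nothing is above the stoppers
- pots: bystander: two nested terracotta-brown plastic flowerpots, loose, 92 mm across, 74 mm high, upright on the tray floor behind the stoppers; origin under the centre
- brush: bystander: loose black rubber-handled brush, 210 mm long, up to 45 mm wide and 28 mm high, lying across the tray in front of the stoppers, its own x towards the bristle head (handle from x = -110 mm, head to x = 103 mm); origin on the underside
- dish: bystander: white ceramic dish, loose, 110 mm across, 30 mm high, on the tray floor behind the stoppers, beside the pots; origin under the centre

How it is judged:
By the outcome, as a careful person would: the job done as asked, in the order asked, and still so for the second after the job is handed in, with the robot touching nothing.
It also fails if it takes over 43 s, if anything falls off the work surface, if the arm or the gripper's body presses on something with over 40 N, if the wrist force passes 120 N, or if a joint passes its speed limit or range.

## Working session

There is one attempt and no reset: what is moved stays moved. The work goes in short steps, Python scripts to look and compute and a shell command to move; the robot and the scene stay as the last step left them, time stands still between calls to the robot, and variables do not carry over. Pictures are saved under pics/ and viewed, and the job is handed in when it is done.

```bash
mkdir -p pics; ls; python3 - <<'E'
from bench import r
import cv2,numpy as np
np.set_printoptions(precision=4,suppress=True)
o=r.get_obs();print(o['clock'],o['tcp_pos'],o['orientation'],o['contact_force'],o['grip_width'],r.grasp_offset)
for n in('scene','top'):
    f=r.grab_frame(n);cv2.imwrite(f'pics/{n}0.png',f[...,::-1]);print(n,r.calibration(n))
print(r.calibration('wrist'))
E
```

```text
pics
0.0 [ 0.1849 -0.6486  0.2303] [-3.1096 -0.4347  0.0007] [-0.016   0.403  -0.0435] 0.08553592007146722 0.0187
scene {'K': array([[416.0814,   0.    , 276.862 ],
       [  0.    , 416.0814, 211.7355],
       [  0.    ,   0.    ,   1.    ]]), 'origin': array([1.0656, 0.3549, 0.4713]), 'rotation': array([0.5701, 1.0642, 1.9181])}
top {'K': array([[485.3893,   0.    , 276.1174],
       [  0.    , 485.3893, 209.3707],
       [  0.    ,   0.    ,   1.    ]]), 'origin': array([0.3865, 0.0074, 0.7808]), 'rotation': array([ 0.1556, -0.1453, -1.5757])}
{'K': array([[318.9872,   0.    , 275.3008],
       [  0.    , 318.9872, 208.0431],
       [  0.    ,   0.    ,   1.    ]]), 'T_tool_cam': array([[ 0.    ,  0.9612,  0.276 ,  0.0697],
       [ 1.    ,  0.0002, -0.0008,  0.0004],
       [-0.0008,  0.276 , -0.9612, -0.1421],
       [ 0.    ,  0.    ,  0.    ,  1.    ]])}
```

View pics/scene0.png

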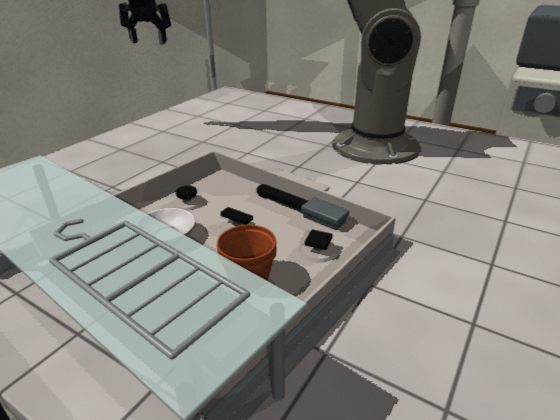

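View pics/top0.png

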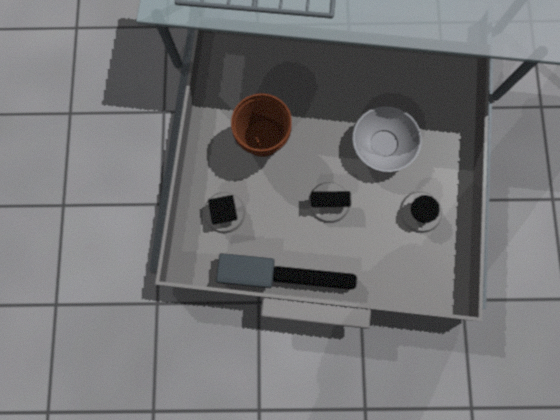

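The top view shows the round cap at about (425,208), the square at (222,209) and the long one at (330,199). The brush lies at rows 255-290, the pots at (262,125) and the dish at (387,140). In the scene view, round is at (186,192), long at (236,215) and square at (319,240).

```bash
cat > h.py <<'E'
import cv2,numpy as np
from scipy.spatial.transform import Rotation as R
def ray(c,u,v):
    K=c['K'];d=np.array([(u-K[0,2])/K[0,0],-(v-K[1,2])/K[1,1],-1.])
    return np.array(c['origin']),R.from_rotvec(c['rotation']).apply(d)
def onz(c,u,v,z):
    o,d=ray(c,u,v);return o+d*(z-o[2])/d[2]
def tri(a,b):
    A=np.zeros((3,3));y=np.zeros(3);L=[]
    for o,d in(a,b):
        d=d/np.linalg.norm(d);P=np.eye(3)-np.outer(d,d);A+=P;y+=P@o;L.append((o,P))
    x=np.linalg.solve(A,y);return x,[np.linalg.norm(P@(x-o)) for o,P in L]
E
python3 - <<'E'
from h import *
from bench import r
np.set_printoptions(precision=4,suppress=True)
C={n:r.calibration(n) for n in('top','scene')}
seeds={'top':{'round':(425,208),'square':(222,209),'long':(330,199),'brush':(315,277)},'scene':{'round':(186,192),'square':(319,240),'long':(236,215)}}
uv={}
for n in C:
    im=cv2.imread(f'pics/{n}0.png');m=(im.max(2)<(38 if n=='top' else 40)).astype(np.uint8)
    k,l,s,c=cv2.connectedComponentsWithStats(m)
    for w,(u,v) in seeds[n].items():
        i=l[v,u];print(n,w,i,s[i],c[i])
        if not i: continue
        uv[n,w]=c[i]
        if n=='top':
            ct=max(cv2.findContours((l==i).astype(np.uint8),0,1)[0],key=cv2.contourArea)
            z=.047 if w!='brush' else .04
            P=np.array([onz(C[n],*p[0],z)[:2] for p in ct]).astype(np.float32)*1000
            rc=cv2.minAreaRect(P);print('  c',onz(C[n],*c[i],z),'rect',rc)
    big=cv2.resize(im[150:300,150:500],None,fx=2.2,fy=2.2) ;cv2.imwrite(f'pics/{n}_crop.png',big)
for w in('round','square','long'):
    try:print(w,tri(ray(C['top'],*uv['top',w]),ray(C['scene'],*uv['scene',w])))
    except KeyError as e:print(e)
for nm,p,z in(('pots',(262,125),.09),('dish',(387,140),.047),('trayFL',(160,284),.057),('trayFR',(481,318),.057),('bristleL',(220,270),.045)):print(nm,onz(C['top'],*p,z))
E
```

```text
top round 136 [411 196  28  27 563] [424.3179 208.9165]
  c [ 0.5269 -0.2162  0.047 ] rect ((527.1441040039062, -216.2959747314453), (38.192020416259766, 42.427734375), 25.6545352935791)
top square 135 [209 196  27  28 598] [221.9498 209.6722]
  c [0.5291 0.095  0.047 ] rect ((529.109619140625, 94.89543914794922), (39.00859069824219, 37.659767150878906), 10.207477569580078)
top long 134 [310 192  40  15 574] [329.6934 198.9564]
  c [ 0.5441 -0.0714  0.047 ] rect ((544.0795288085938, -71.18250274658203), (60.4771842956543, 22.129390716552734), 89.35832214355469)
top brush 137 [ 273  267   83   23 1244] [313.75   277.9357]
  c [ 0.4238 -0.0443  0.04  ] rect ((423.5670471191406, -44.73015213012695), (124.39764404296875, 23.126232147216797), 83.64326477050781)
scene round 24 [176 186  21  15 228] [185.9912 192.3377]
scene square 28 [305 230  27  20 372] [318.3333 239.7177]
scene long 25 [221 208  32  16 295] [236.4678 215.9322]
round (array([ 0.5285, -0.2187,  0.0403]), [np.float64(0.0005290519594667523), np.float64(0.0005290519594666791)])
square (array([0.5308, 0.0955, 0.0391]), [np.float64(0.0004949807699899771), np.float64(0.0004949807699899639)])
long (array([ 0.5459, -0.0726,  0.0402]), [np.float64(0.0005591842161830082), np.float64(0.0005591842161829359)])
pots [0.6495 0.0313 0.09  ]
dish [ 0.6384 -0.1648  0.047 ]
trayFL [0.4163 0.1841 0.057 ]
trayFR [ 0.3629 -0.2843  0.057 ]
bristleL [0.4368 0.0971 0.045 ]
```

View pics/top_crop.png

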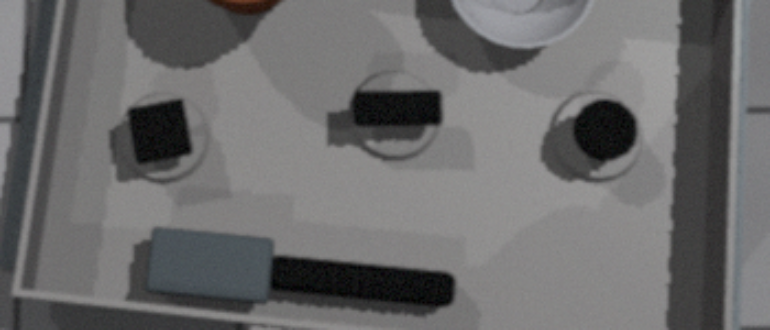

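Triangulated cap centroids come out at z of about 0.040, mid-cap, which fits a cap running from 37 to 47 mm. The sizes match too (38-42 mm round, 38x39 mm square, 60x22 mm bar). I'll shut the fingers, square the tool to the world axes, and move toward the round stopper.

```bash
python3 -m jog '[0,0,0.0884,0.8,-0.6,0.1,0, 0,0,0.0884,0.8,-0.6,0.1,0, 0,0,0.0884,0.8,-0.6,0.1,0, 0,0,0.0884,0.8,-0.6,0.1,0, 0,0,0.0884,0.8,-0.6,0.1,0, 0,0,0.0884,0.8,-0.6,0.1,0, 0,0,0.0884,0.8,-0.6,0.1,0]' 20
```

```text
clock: 0.8
tcp_pos: [0.3048, -0.4904, 0.2106]
orientation: [-3.141, 0.002, 0.002]
contact_force: [0.2, -0.5, 0.2]
grip_width: -0.0003
```

```bash
python3 -m jog '[0,0,0,0.6,-0.75,0.1,0, 0,0,0,0.6,-0.75,0.1,0, 0,0,0,0.6,-0.75,0.1,0, 0,0,0,0.6,-0.75,0.1,0, 0,0,0,0.6,-0.75,0.1,0, 0,0,0,0.6,-0.75,0.1,0]'
python3 -m jog '[0,0,0,0.51,-0.62,0.3,0, 0,0,0,0.51,-0.62,0.3,0, 0,0,0,0.51,-0.62,0.3,0, 0,0,0,0.51,-0.62,0.3,0, 0,0,0,0.51,-0.62,0.3,0, 0,0,0,0.51,-0.62,0.3,0]'
python3 - <<'E'
from bench import r
import cv2
print(r.get_obs()['tcp_pos'])
for n in('scene','wrist','top'):
    cv2.imwrite(f'pics/{n}1.png',r.grab_frame(n)[...,::-1])
E
```

```text
clock: 1.4
tcp_pos: [0.4248, -0.3415, 0.1905]
orientation: [-3.141, 0.003, 0.003]
contact_force: [-0.5, -1.5, -0.1]
grip_width: 0.0002
clock: 2.0
tcp_pos: [0.526, -0.2205, 0.1303]
orientation: [3.141, -0.008, -0.004]
contact_force: [-0.3, -1.1, 1.0]
grip_width: -0.0003
[ 0.52596229 -0.22049733  0.13028009]
```

View pics/wrist1.png

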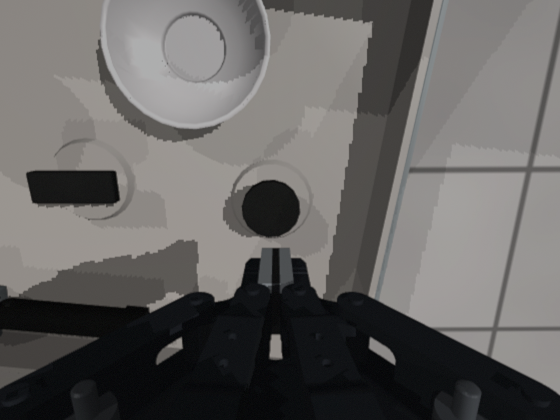

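View pics/scene1.png

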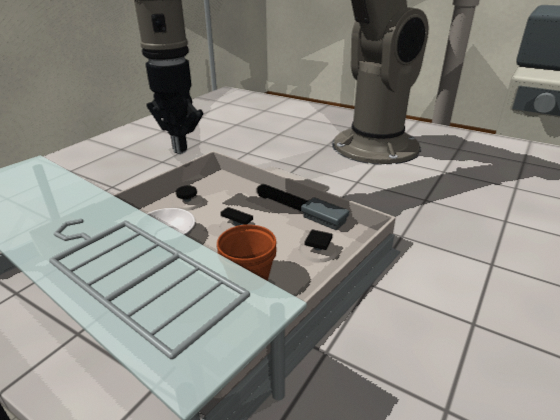

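The wrist view shows the round cap at about (271,208), just ahead of the closed tips, and the long bar at (73,186). I'll cross-check the cap positions from this view.

```bash
python3 - <<'E'
from h import *
from bench import r
np.set_printoptions(precision=4,suppress=True)
c=r.calibration('wrist');o=r.get_obs();print(o['clock'],o['tcp_pos'],o['contact_force'])
T=np.eye(4);T[:3,:3]=R.from_rotvec(o['orientation']).as_matrix();T[:3,3]=o['tcp_pos'];M=T@c['T_tool_cam']
cc=dict(K=c['K'],origin=M[:3,3],rotation=R.from_matrix(M[:3,:3]).as_rotvec())
im=cv2.imread('pics/wrist1.png');m=(im.max(2)<40).astype(np.uint8)
k,l,s,cen=cv2.connectedComponentsWithStats(m)
for w,(u,v) in dict(round=(271,208),long=(73,186)).items():
    i=l[v,u];print(w,s[i],cen[i],onz(cc,*cen[i],.047),onz(cc,*cen[i],.041))
E
```

```text
2.15 [ 0.5259 -0.2207  0.1309] [-0.58   -0.0797  0.3438]
round [ 242  180   57   57 2505] [270.2511 208.0914] [ 0.5307 -0.2177  0.047 ] [ 0.529  -0.2176  0.041 ]
long [  27  171   92   32 2791] [ 73.0312 186.435 ] [ 0.548  -0.0755  0.047 ] [ 0.5467 -0.0716  0.041 ]
```

The views agree within 4 mm: round is at about (0.529, -0.217). I'll lower to just above the cap.

```bash
python3 -m jog '[0,0,0,0.015,-0.018,0.15,0, 0,0,0,0.015,-0.018,0.25,0, 0,0,0,0.015,-0.018,0.33,0, 0,0,0,0.015,-0.018,0.37,0, 0,0,0,0.015,-0.018,0.37,0, 0,0,0,0.015,-0.018,0.37,0]'
python3 - <<'E'
from bench import r
o=r.get_obs();print(o['tcp_pos'],o['contact_force'],o['orientation'])
E
```

```text
clock: 2.75
tcp_pos: [0.529, -0.218, 0.0577]
orientation: [3.14, -0.012, -0.001]
contact_force: [-0.3, -0.2, 0.1]
grip_width: 0.0001
[ 0.52901785 -0.21796502  0.05766729] [-0.28020106 -0.23043387  0.13169155] [ 3.14013618e+00 -1.15346592e-02 -7.30927109e-04]
```

```bash
python3 -m jog '[0,0,0,0,0,0.03,0, 0,0,0,0,0,0.06,0, 0,0,0,0,0,0.075,0, 0,0,0,0,0,0.088,0, 0,0,0,0,0,0.088,0]'
python3 -m jog '[0,0,0,0,0,0.01,0, 0,0,0,0,0,0.025,0, 0,0,0,0,0,0.025,0, 0,0,0,0,0,0.025,0]'
```

```text
clock: 3.25
tcp_pos: [0.5293, -0.2182, 0.04]
orientation: [3.14, -0.012, -0.0]
contact_force: [1.3, -1.8, 1.6]
grip_width: -0.0
clock: 3.65
tcp_pos: [0.5294, -0.2182, 0.035]
orientation: [3.14, -0.011, 0.0]
contact_force: [-0.3, -0.5, 3.2]
grip_width: 0.0001
```

```bash
python3 -m jog '[0,0,0,0,0,0.005,0, 0,0,0,0,0,0.01,0, 0,0,0,0,0,0.01,0, 0,0,0,0,0,0.01,0]'
python3 - <<'E'
from bench import r
print(r.get_obs()['contact_force'])
E
```

```text
clock: 4.05
tcp_pos: [0.5294, -0.2182, 0.0332]
orientation: [3.14, -0.012, 0.0]
contact_force: [0.4, -0.6, 5.8]
grip_width: 0.0001
[ 0.38888822 -0.55121352  5.77885338]
```

The force rose 2.6 N over 1.8 mm, which is the cap's 1.5 N/mm with the stem on its stop, so round is fully down. I'll lift and move on to the square one.

```bash
python3 -m jog '[0,0,0,0,0,-0.1,0, 0,0,0,0,0,-0.25,0, 0,0,0,0,0,-0.4,0, 0,0,0,0,-0.2,-0.45,0, 0,0,0,0,-0.45,-0.45,0, 0,0,0,0,-0.7,-0.45,0, 0,0,0,0,-0.9,-0.45,0, 0,0,0,0,-0.9,-0.45,0]'
python3 -m jog '[0,0,0,0,-0.2,0,0, 0,0,0,0,-0.45,0,0, 0,0,0,0,-0.67,0,0, 0,0,0,0,-0.67,0,0, 0,0,0,0,-0.67,0,0]'
cat > w.py <<'E'
from h import *
from bench import r
import sys
np.set_printoptions(precision=4,suppress=True)
c=r.calibration('wrist');o=r.get_obs();im=r.grab_frame('wrist')[...,::-1];cv2.imwrite(sys.argv[1],im)
print(o['clock'],o['tcp_pos'],o['orientation'],o['contact_force'])
T=np.eye(4);T[:3,:3]=R.from_rotvec(o['orientation']).as_matrix();T[:3,3]=o['tcp_pos'];M=T@c['T_tool_cam']
cc=dict(K=c['K'],origin=M[:3,3],rotation=R.from_matrix(M[:3,:3]).as_rotvec())
k,l,s,cen=cv2.connectedComponentsWithStats((im.max(2)<40).astype(np.uint8))
for i in range(1,k):
    if s[i][4]>600: print(s[i],cen[i],onz(cc,*cen[i],.041),onz(cc,*cen[i],.033))
E
python3 w.py pics/w2.png
```

```text
clock: 4.85
tcp_pos: [0.5301, -0.0304, 0.1226]
orientation: [-3.14, -0.004, 0.001]
contact_force: [-0.2, -0.6, 0.8]
grip_width: -0.0001
clock: 5.35
tcp_pos: [0.5292, 0.1041, 0.1223]
orientation: [-3.14, -0.008, 0.003]
contact_force: [0.1, -0.6, -0.1]
grip_width: -0.0001
5.35 [0.5292 0.1041 0.1223] [-3.1402 -0.0082  0.0033] [ 0.0739 -0.6378 -0.1064]
[ 474  177   86   34 2775] [517.5023 194.0018] [ 0.5462 -0.0705  0.041 ] [ 0.5443 -0.0767  0.033 ]
[ 256  181   61   60 2832] [286.5187 210.9707] [0.5326 0.0954 0.041 ] [0.5302 0.0951 0.033 ]
[    0   249   560   171 54265] [284.6103 362.637 ] [0.3985 0.0951 0.041 ] [0.3913 0.0947 0.033 ]
```

View pics/w2.png

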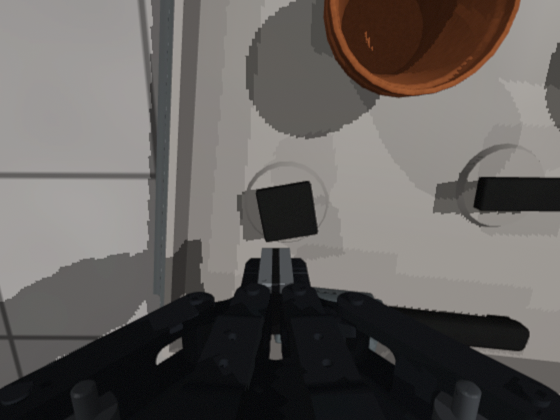

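The wrist view shows the square cap at (287,211), which gives about (0.531, 0.0955) and agrees with the top view. Pots and brush are well clear. Lowering.

```bash
python3 -m jog '[0,0,0,0.01,0.043,0.12,0, 0,0,0,0.01,0.043,0.22,0, 0,0,0,0.01,0.043,0.29,0, 0,0,0,0.01,0.043,0.33,0, 0,0,0,0.01,0.043,0.33,0, 0,0,0,0.01,0.043,0.33,0]'
```

```text
clock: 6.0
tcp_pos: [0.5316, 0.0938, 0.0567]
orientation: [-3.141, -0.003, 0.003]
contact_force: [-0.0, 0.6, -0.3]
grip_width: -0.0
```

```bash
python3 -m jog '[0,0,0,0,-0.008,0.03,0, 0,0,0,0,-0.008,0.06,0, 0,0,0,0,-0.008,0.085,0, 0,0,0,0,-0.008,0.108,0, 0,0,0,0,-0.008,0.108,0, 0,0,0,0,-0.008,0.108,0]'
python3 -m jog '[0,0,0,0,0,0.005,0, 0,0,0,0,0,0.01,0, 0,0,0,0,0,0.01,0, 0,0,0,0,0,0.01,0]'
```

```text
clock: 6.6
tcp_pos: [0.5321, 0.0958, 0.0353]
orientation: [-3.14, -0.004, 0.001]
contact_force: [0.8, 1.1, 2.9]
grip_width: -0.0002
clock: 7.0
tcp_pos: [0.5321, 0.0958, 0.0335]
orientation: [-3.14, -0.004, 0.001]
contact_force: [-0.5, 1.2, 4.8]
grip_width: 0.0001
```

Force is 4.8 N, above the 2.5 N sliding force and consistent with the stop, so square is shut. Next is the long one.

```bash
python3 -m jog '[0,0,0,0,0,-0.1,0, 0,0,0,0,0,-0.25,0, 0,0,0,0,0,-0.4,0, 0,0,0,0.067,0.2,-0.42,0, 0,0,0,0.067,0.45,-0.42,0, 0,0,0,0.067,0.7,-0.42,0, 0,0,0,0.067,0.84,-0.42,0, 0,0,0,0.067,0.84,-0.42,0, 0,0,0,0.067,0.84,-0.42,0]'
python3 w.py pics/w3.png
```

```text
clock: 7.9
tcp_pos: [0.5449, -0.0729, 0.1166]
orientation: [-3.14, -0.001, 0.004]
contact_force: [-0.4, -0.5, 0.3]
grip_width: -0.0004
7.9 [ 0.5449 -0.0729  0.1166] [-3.1402 -0.0007  0.0041] [-0.3792 -0.5059  0.3399]
[ 231  199   88   34 2837] [274.1604 215.7138] [ 0.5464 -0.0726  0.041 ] [ 0.5439 -0.0726  0.033 ]
[  16  201   72   58 2909] [ 52.0395 229.2657] [0.536  0.0882 0.041 ] [0.5331 0.0942 0.033 ]
[ 436  207   62   55 2679] [466.3744 233.676 ] [ 0.5328 -0.2123  0.041 ] [ 0.5297 -0.2174  0.033 ]
[    0   249   560   171 52576] [270.6491 363.9805] [ 0.4178 -0.0696  0.041 ] [ 0.4106 -0.0695  0.033 ]
```

View pics/w3.png

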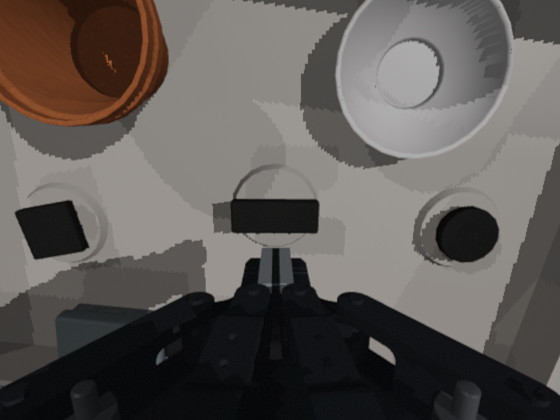

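The wrist view shows the long bar centred ahead of the tips at (274,216). The shut round and square caps fall on their known positions only with the shut-height plane, which confirms both are down.

```bash
python3 -m jog '[0,0,0,0.003,-0.003,0.12,0, 0,0,0,0.003,-0.003,0.2,0, 0,0,0,0.003,-0.003,0.27,0, 0,0,0,0.003,-0.003,0.3,0, 0,0,0,0.003,-0.003,0.3,0, 0,0,0,0.003,-0.003,0.3,0]'
```

```text
clock: 8.55
tcp_pos: [0.5461, -0.0705, 0.0571]
orientation: [-3.14, -0.005, 0.003]
contact_force: [0.3, -0.1, 1.1]
grip_width: -0.0002
```

```bash
python3 -m jog '[0,0,0,0,0.006,0.03,0, 0,0,0,0,0.006,0.06,0, 0,0,0,0,0.006,0.085,0, 0,0,0,0,0.006,0.11,0, 0,0,0,0,0.006,0.11,0, 0,0,0,0,0.006,0.11,0]'
python3 -m jog '[0,0,0,0,0,0.005,0, 0,0,0,0,0,0.01,0, 0,0,0,0,0,0.01,0, 0,0,0,0,0,0.01,0]'
```

```text
clock: 9.15
tcp_pos: [0.5466, -0.0719, 0.0353]
orientation: [-3.14, -0.005, 0.001]
contact_force: [1.9, -2.4, 2.8]
grip_width: 0.0001
clock: 9.55
tcp_pos: [0.5466, -0.0718, 0.0335]
orientation: [-3.14, -0.005, 0.001]
contact_force: [0.7, -0.6, 5.6]
grip_width: -0.0001
```

Long is bottomed too: 5.6 N, up 2.8 N over 1.8 mm. I'll lift, back off to the front right, and check.

```bash
python3 -m jog '[0,0,0,0,0,-0.1,0, 0,0,0,0,0,-0.25,0, 0,0,0,0,0,-0.5,0, 0,0,0,0,0,-0.75,0, 0,0,0,0,0.25,-0.9,0, 0,0,0,0,0.5,-0.9,0, 0,0,0,0,0.75,-0.9,0, 0,0,0,0,1,-0.9,0, 0,0,0,0,1,-0.9,0]'
python3 -m jog '[0,0,0,-0.1,0.25,0,0, 0,0,0,-0.2,0.5,0,0, 0,0,0,-0.3,0.75,0,0, 0,0,0,-0.3,1,0,0, 0,0,0,-0.3,1,0,0, 0,0,0,-0.3,1,0,0]'
python3 - <<'E'
from h import *
from bench import r
np.set_printoptions(precision=4,suppress=True)
C={n:r.calibration(n) for n in('top','scene')}
seeds={'top':{'round':(425,208),'square':(222,209),'long':(330,199),'brush':(315,277)},'scene':{'round':(186,196),'square':(319,245),'long':(236,220)}}
uv={}
for n in C:
    im=r.grab_frame(n)[...,::-1];cv2.imwrite(f'pics/{n}9.png',im)
    k,l,s,c=cv2.connectedComponentsWithStats((im.max(2)<(38 if n=='top' else 40)).astype(np.uint8))
    for w,(u,v) in seeds[n].items():
        i=l[v,u];print(n,w,i,s[i],c[i]);uv[n,w]=c[i]
for w in('round','square','long'):print(w,tri(ray(C['top'],*uv['top',w]),ray(C['scene'],*uv['scene',w]))[0])
print(r.get_obs()['tcp_pos'],r.get_obs()['contact_force'])
E
```

```text
clock: 10.45
tcp_pos: [0.5445, -0.2799, 0.2123]
orientation: [3.14, -0.01, -0.005]
contact_force: [-0.1, 0.3, 0.2]
grip_width: 0.0001
clock: 11.05
tcp_pos: [0.4808, -0.4823, 0.2115]
orientation: [3.14, -0.018, -0.009]
contact_force: [0.3, 0.8, 0.0]
grip_width: 0.0002
top round 99 [409 198  28  26 560] [422.2982 210.3321]
top square 98 [210 197  27  28 589] [222.7317 210.8472]
top long 97 [310 193  39  16 546] [329.0403 200.544 ]
top brush 100 [ 273  267   83   23 1238] [313.8788 277.9079]
scene round 26 [177 191  21  13 208] [186.7212 196.5577]
scene square 34 [305 235  27  19 364] [318.1758 243.8599]
scene long 27 [222 212  31  14 244] [235.4057 219.127 ]
round [ 0.5282 -0.2185  0.0299]
square [0.5307 0.0954 0.03  ]
long [ 0.546  -0.0737  0.0323]
[ 0.4835 -0.4778  0.2118] [ 0.5486  0.1058 -0.7208]
```

View pics/top9.png

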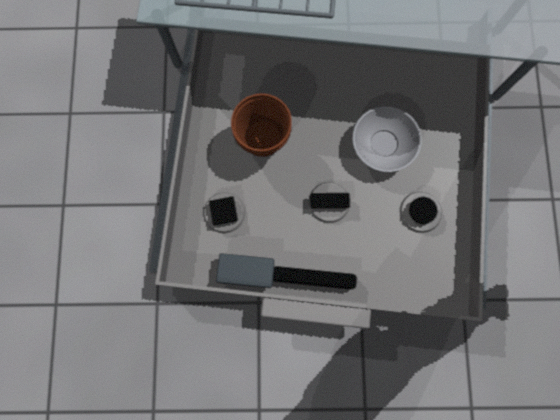

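View pics/scene9.png

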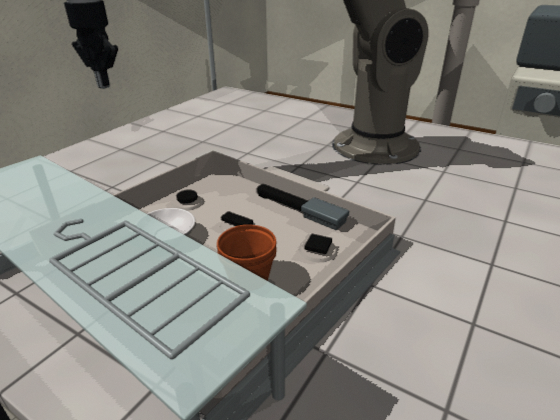

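All bystanders are at unchanged pixels. Measured cap drops are 10.4 mm (round), 9.1 mm (square) and 7.9 mm (long). The long mask was patchy, so I'll recheck it with other thresholds.

```bash
python3 - <<'E'
from h import *
from bench import r
np.set_printoptions(precision=4,suppress=True)
C={n:r.calibration(n) for n in('top','scene')}
S={'top':{'round':(424,209),'square':(222,210),'long':(330,200)},'scene':{'round':(186,195),'square':(319,242),'long':(236,217)}}
for th in (40,50,60,70,80):
  for w in('round','square','long'):
    z=[]
    for e in '09':
      rs=[]
      for n in C:
        im=cv2.imread(f'pics/{n}{e}.png');k,l,s,c=cv2.connectedComponentsWithStats((im.max(2)<th).astype(np.uint8));u,v=S[n][w]
        i=l[v,u];rs.append((ray(C[n],*c[i]),s[i][4]))
      z.append((tri(rs[0][0],rs[1][0])[0][2]*1000,rs[0][1],rs[1][1]))
    print(th,w,*[tuple(np.round(q,1)) for q in z],round(z[0][0]-z[1][0],1))
E
```

```text
40 round (np.float64(40.3), np.float64(571.0), np.float64(228.0)) (np.float64(30.0), np.float64(563.0), np.float64(208.0)) 10.3
40 square (np.float64(39.1), np.float64(605.0), np.float64(372.0)) (np.float64(29.9), np.float64(596.0), np.float64(364.0)) 9.2
40 long (np.float64(40.2), np.float64(577.0), np.float64(295.0)) (np.float64(32.2), np.float64(555.0), np.float64(244.0)) 8.0
50 round (np.float64(40.1), np.float64(595.0), np.float64(249.0)) (np.float64(30.1), np.float64(583.0), np.float64(224.0)) 10.0
50 square (np.float64(38.7), np.float64(632.0), np.float64(389.0)) (np.float64(29.7), np.float64(622.0), np.float64(377.0)) 9.0
50 long (np.float64(39.4), np.float64(610.0), np.float64(315.0)) (np.float64(32.2), np.float64(601.0), np.float64(247.0)) 7.2
60 round (np.float64(39.8), np.float64(626.0), np.float64(263.0)) (np.float64(30.1), np.float64(608.0), np.float64(229.0)) 9.8
60 square (np.float64(38.4), np.float64(673.0), np.float64(397.0)) (np.float64(29.7), np.float64(654.0), np.float64(387.0)) 8.8
60 long (np.float64(38.9), np.float64(715.0), np.float64(330.0)) (np.float64(32.3), np.float64(680.0), np.float64(261.0)) 6.6
70 round (np.float64(39.2), np.float64(665.0), np.float64(278.0)) (np.float64(29.7), np.float64(641.0), np.float64(240.0)) 9.5
70 square (np.float64(37.8), np.float64(726.0), np.float64(408.0)) (np.float64(28.9), np.float64(691.0), np.float64(409.0)) 8.9
70 long (np.float64(38.4), np.float64(858.0), np.float64(343.0)) (np.float64(31.9), np.float64(764.0), np.float64(279.0)) 6.5
80 round (np.float64(66.3), np.float64(1040.0), np.float64(1809.0)) (np.float64(28.7), np.float64(824.0), np.float64(251.0)) 37.6
80 square (np.float64(36.1), np.float64(1008.0), np.float64(448.0)) (np.float64(28.8), np.float64(805.0), np.float64(428.0)) 7.3
80 long (np.float64(37.8), np.float64(1039.0), np.float64(354.0)) (np.float64(31.6), np.float64(841.0), np.float64(283.0)) 6.2
```

```bash
python3 - <<'E'
import cv2,numpy as np
a=[cv2.resize(cv2.imread(f'pics/scene{e}.png')[195:240,205:285],None,fx=9,fy=6,interpolation=0) for e in '09']
cv2.imwrite('pics/cmp.png',np.vstack(a))
E
```

```text
(no output)
```

View pics/cmp.png

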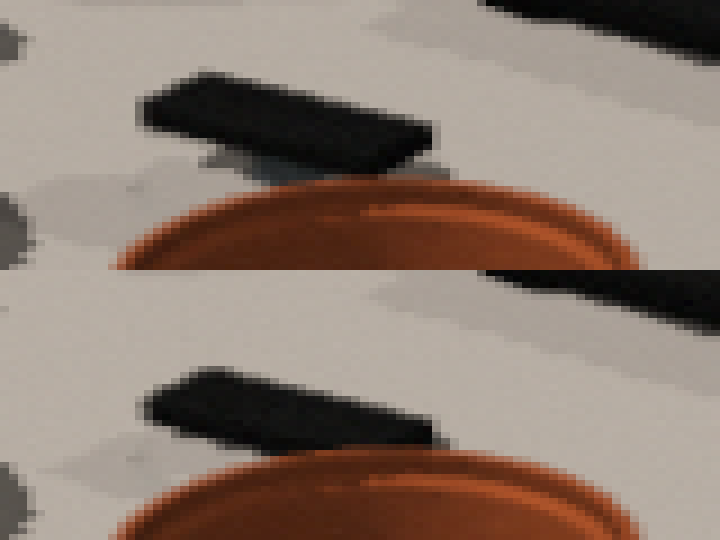

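The pot's rim hides the bar's lower edge in the second view, which biases its mask. Its visible top edge moved 4.5 px, as much as the other two. Round and square end at the same height, 30 mm at mid-cap. All three are shut, so I'm handing in.

```bash
python3 - <<'E'
from bench import r
print(r.hand_in())
E
```

```text
the job is handed in; nothing more can be done
None
```

I tapped the three stoppers down with the closed fingertips in the order asked: round, square, long. I then lifted clear, backed off and handed the job in at about 11 s. No verdict was reported.

- **Force:** each press ended at 4.8–5.8 N. From the last reading before it, the force had risen about as fast as the cap's 1.5 N/mm. That means each stem was on its stop, not still sliding at 2.5 N.
- **Pictures:** the final views put the round cap 10.4 mm lower and the square one 9.1 mm lower, both ending at the same height. The long cap measured only 6–8 mm lower, which disagrees with the force. In that view the pot's rim hides its lower edge, and its visible top edge moved 4.5 px, about as far as the other two caps.
- **Bystanders:** the brush handle's mask was unchanged to within 0.2 px. The pots and dish look unmoved in the before and after pictures.

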